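# Present a thin-section slide label up

### The job

The rock thin-section slide standing in the blue slot of the drying dock is next to be logged. Pull it up out of its sprung catch, find its frosted end by the small corner notch, and finish while still holding it in the gripper: motionless, roughly level with the label side up, the label over the middle of the lit viewing pad and about a hand's breadth above it, clear of the pad and the dock. Either end of the slide may stand upward in the slot; leave the slide in the grey slot, and everything else on the bench, where it is.

Things in the scene. Friction and masses are not known exactly. Their poses are not given: they have to be found in the camera images.
- dock: White drying dock, fixed: base 90 (x) x 250 (y) x 10 mm. Origin: centre of its underside. Two slots 120 mm apart along its y. A slide stands on the base with its width along the dock's y, its faces square to the dock's x (slide axes = dock axes). Channels and spring housings hold only the slide's two edges: they reach 45 mm either side of the slot's middle and 40 mm above the bench.
- blue_slot (a point): Middle of the slot with blue channels, on top of the dock's base (10 mm above the bench), where the centre of the slide's underside stands. Sprung steel noses snap 1.5 mm into the slide's edge recesses: pulling up past them takes about 3 to 12 N over the first 10 mm; the slide is clear of the channels after a 30 mm rise.
- grey_slot (a point): The same point of the slot with grey channels.
- slide_a: Glass slide 50 (y) x 6 (x) x 90 mm (z), 60 g, upright in a slot; origin: centre of its underside. Frosted white for 26 mm at its top end; label on its -x face. One corner of the frosted end has a 9 x 7 mm notch: upper right, seen at the label face with that end up. Edges have catch recesses 2 mm deep, 15 to 26 mm from each end; between them (26 to 64 mm up) they are straight, to pinch.
- slide_a_label (a point): Centre of slide_a's orange label with black bars, 14 mm from its frosted end (76 mm along z, 3.5 mm along -x from slide_a's origin). The brown rock section is on this same face. Which of the two slides stands in the blue slot varies.
- slide_b: The same kind of slide, but standing the other way: frosted end and notch down in the slot, label (and rock section) on its +x face. Origin: centre of its underside as it stands (here the frosted end); z up as it stands, y across the 50 mm width.
- slide_b_label (a point): Centre of slide_b's orange label, 14 mm from its frosted end (14 mm along z, 3.5 mm along +x from slide_b's origin).
- pad: Lit viewing pad, fixed: black square plate 110 x 110 x 14 mm with a pale glowing window and a small green square at its middle. Origin: centre of its underside.
- pad_centre (a point): Middle of the pad's top, 15 mm above the bench.
- wash_bottle: White wash bottle with blue cap, 80 mm across, 170 mm tall, origin at its base; leave alone.
- grit_jar: Amber glass jar with black cap, 56 mm across, 60 mm tall, origin at its base; leave alone.
- rock_offcut: Grey-brown sawn block of rock 50 x 35 x 30 mm, origin at its base; leave alone.
- brush: Small cleaning brush about 150 mm long, lying flat, handle towards its -x; leave alone.
- pencil_tin: Closed aluminium tin, 66 mm across, 50 mm tall, origin at its base; leave alone.
Things that resemble listed ones, but are neither listed nor needed, are in the scene too. Leave any red look-alike of the slide_b alone.

How it is judged:
On the way:
1. the slide from the blue slot is pulled out of the dock in the gripper, the other still standing in the grey slot (((horizontal distance between slide_b and grey_slot below 0.012 m and height (world z) of slide_b below 0.02 m and contact force between the fingers and slide_a above 1 N and z of slide_a_label in the frame of dock above 0.155 m) or (horizontal distance between slide_a and grey_slot below 0.012 m and height (world z) of slide_a below 0.02 m and contact force between the fingers and slide_b above 1 N and z of slide_b_label in the frame of dock above 0.09 m))), for 0.1 s.
At the end, for the whole second after the job is handed in: The blue-slot slide is held by the fingers, off dock and pad, still (under 30 mm/s), label up within 24 degrees of level, its label within 25 mm horizontally of the pad's middle and 40 to 200 mm above its top; the other slide stands in the grey slot within 12 mm (((horizontal distance between slide_b and grey_slot below 0.012 m and height (world z) of slide_b below 0.02 m and contact force between the fingers and slide_a above 1 N and angle between slide_a's own x axis and vertical above 2.7216 rad and horizontal distance between slide_a_label and pad_centre below 0.025 m and z of slide_a_label in the frame of pad_centre between 0.04 and 0.2 m and linear speed of slide_a below 0.03 m/s and contact force between slide_a and dock below 0.1 N and contact force between slide_a and pad below 0.1 N) or (horizontal distance between slide_a and grey_slot below 0.012 m and height (world z) of slide_a below 0.02 m and contact force between the fingers and slide_b above 1 N and angle between slide_b's own x axis and vertical below 0.42 rad and horizontal distance between slide_b_label and pad_centre below 0.025 m and z of slide_b_label in the frame of pad_centre between 0.04 and 0.2 m and linear speed of slide_b below 0.03 m/s and contact force between slide_b and dock below 0.1 N and contact force between slide_b and pad below 0.1 N))); the arm keeps its last pose, push and grip.
It fails at once if the slide in the grey slot is moved out of its place (horizontal distance between each of slide_a, slide_b and grey_slot above 0.015 m).
It fails at once if a bystander is pushed more than 30 mm (distance of any of wash_bottle, grit_jar, rock_offcut, brush, pencil_tin from where it was at the start of the episode above 0.03 m).
It also fails if it takes over 38 s, if anything falls off the work surface, if the arm or the gripper's body presses on something with over 40 N, if the wrist force passes 120 N, or if a joint passes its speed limit or range.

### The arm

A 6-joint arm with a two-finger parallel gripper is mounted at the origin on the work surface. World frame = base frame: x ahead of the robot, y to its left, z up, the work surface at z = 0. Lengths are in m, angles in rad, forces in N, time in s.
With the tool pointing down it reaches from about 0.35 to 0.875 m from the base axis. Payload 4.2 kg.
Tool frame: the origin (TCP) lies at the centre of the arm's flange, where the gripper is bolted on; the fingertips stand 182 mm ahead of it and the grasp point (between the pads) lies 164 mm ahead of it; z points along the fingers, y is the line along which they close (so a half turn about z gives the same grasp; the last joint's range is limited). The gripper opens to 87 mm and grips with 3 to 60 N. Pads are 19 mm wide; open, the fingers measure 117 mm over their backs; the gripper's body (75 mm by 190 mm) begins 51 mm behind the grasp point.
Start: joints at [1.434, 0.385, 0.008, 0, -1.194, -0.259], TCP at [0.241, 0.577, 0.405] pointing down, gripper open.
Joint ranges: [-3.14, 3.14], [-1.21, 2.06], [-1.07, 1.41], [-3.16, 2.05], [-2.99, -0.16], [-3.1, 3.1]. Speed limits (rad/s): [2.79, 2.79, 3.14, 3.14, 3.14, 3.14].

### API

Orientations are given as a unit quaternion [w, x, y, z].
In Python, from workcell import r gives the robot as it stands.
- The arm moves only by the tool apply_moves, never from a script. Its argument "targets" is a list that holds one entry, the list of rows, each a list of 7 numbers: the shift along the tool's x, y, z in units of 40 mm (1.0 is 40 mm), then the turn, a rotation vector about the tool's x, y, z in units of 5 degrees (1.0 is 5 degrees), then the finger opening in mm, from 0 to 87. A call has 1 to 20 rows; each row shifts and turns the commanded pose from where the row before left it, along the tool's axes as they then stand; what a row does not reach is not made up. A row lasts 1/12 s, in which the tool goes at most 41.7 mm and 7.16 degrees, less where a joint would pass 70% of its speed; a pose out of reach is approached as far as the arm can. A call is refused whole if a number of a shift passes 1 or a number of a turn 1, either way. A call with a gripper value outside its range is refused whole. The fingers move at their own pace and stop on an object; "squeeze" is the grip in N (left out, the last holds). Time passes only in rows, so rows that do not move let the fingers close. It gives the time, the measured TCP pose, the force, the opening and the grip force at its end, in the units of the state.
- r.get_obs(): the state, without advancing time (a new reading comes with each control period).
- r.capture(name): name is "scene" or "top"; returns the picture (420x560x3 uint8, blue, green, red); there is no depth.
- r.camera_params(name): a dict with "K" (3x3 intrinsics, pixels), "view" (4x4, takes a point from world to camera coordinates). Camera axes: x right, y up, looking along -z (the intrinsics and any distortion apply to the point x, -y, -z); pixel columns grow to the right and rows downward; lengths in m; the calibration is good to about 2 mm. A picture is of the moment at which its call begins. camera_params takes no time and is no camera call.
- r.hand_in(): hands the job in; it is judged then, once.
The state is a dict: "time": time; "joint_pos": joint angles; "qvel": joint speeds; "tau": joint torques, N m; "tool_pos": TCP position; "tcp_rot": TCP orientation; "wrist_force": force on the tool from outside, world axes, zero at the start; "moment": the same for the moment, N m; "gripper_width": finger opening in m; "gripper_force": force on a finger pad.
Only numpy, scipy, OpenCV 4.12 (cv2) and the standard library are available. Lean on these libraries where they do the work, as an engineer would, in place of code of your own. Each camera call takes 0.05 s, during which the arm holds its last target. There are 200 camera calls.

## Working session

There is one attempt and no reset: what is moved stays moved. The work goes in short steps, Python scripts to look and compute and a tool call to move; the robot and the scene stay as the last step left them, time stands still between calls to the robot, and variables do not carry over. Pictures are saved under pics/ and viewed, at most 10 in all, crops included, and the job is handed in when it is done.

Besides the shell and the picture viewer there is one more tool, called after ">>>" as a command line: name --argument value ..., lists and objects as JSON in quotes. apply_moves: Moves the arm, as the interface text tells. Its arguments: {"type":"object","properties":{"targets":{"type":"array","items":{"type":"array","items":{"type":"array","items":{"type":"number"}}}},"squeeze":{"type":"number"}},"required":["targets"]}

```bash
mkdir -p pics; python3 - <<'E'
from workcell import r
import cv2
for n in("scene","top"):
    p=r.camera_params(n);print(n,p["K"],p["view"],{k:v for k,v in p.items() if k not in("K","view")})
    cv2.imwrite(f"pics/{n}0.png",r.capture(n))
print(r.get_obs())
E
```

```text
scene [[386.32167655   0.         276.78373018]
 [  0.         386.32167655 211.95463101]
 [  0.           0.           1.        ]] [[-0.84327274  0.53743728  0.00722922  0.49208994]
 [-0.45864602 -0.72652688  0.51166642  0.19763222]
 [ 0.28024084  0.42815869  0.85915378 -1.20391844]
 [ 0.          0.          0.          1.        ]] {}
top [[398.35903632   0.         278.14899979]
 [  0.         398.35903632 204.4544907 ]
 [  0.           0.           1.        ]] [[ 0.02858023 -0.99911725  0.03078769 -0.05887254]
 [ 0.98745936  0.03300411  0.15438506 -0.54126106]
 [-0.15526489  0.02598923  0.98753095 -1.09727398]
 [ 0.          0.          0.          1.        ]] {}
{'time': 0.1, 'joint_pos': array([ 1.43360537e+00,  3.85443709e-01,  6.76809858e-03, -4.27344513e-04,
       -1.19397618e+00, -2.58582373e-01]), 'qvel': array([-1.33005352e-04, -3.52464399e-04,  3.72642437e-03,  2.74546609e-03,
        7.01172922e-06,  1.03980761e-03]), 'tau': array([-5.06930355e-04, -3.91689491e+01,  1.87935162e+01,  4.23188031e+00,
        1.34598915e-02, -7.48592493e-05]), 'tool_pos': array([0.24085974, 0.5765242 , 0.40379368]), 'tcp_rot': array([ 9.38072052e-04,  9.80468306e-01, -1.96674862e-01, -1.41967284e-04]), 'wrist_force': array([1.6365933 , 0.69302831, 0.05763953]), 'moment': array([-0.01243099, -0.05963193, -0.01164615]), 'gripper_force': 0.0, 'gripper_width': 0.08687828972343965}
```

View pics/scene0.png

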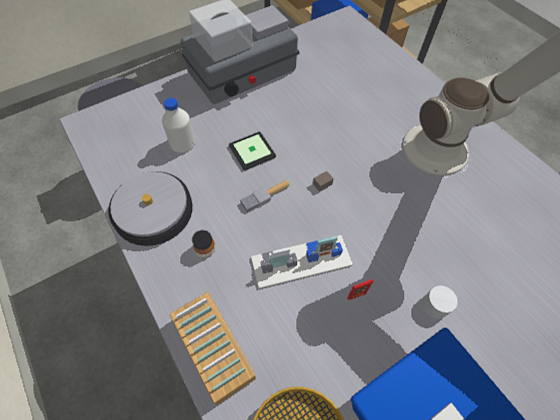

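View pics/top0.png

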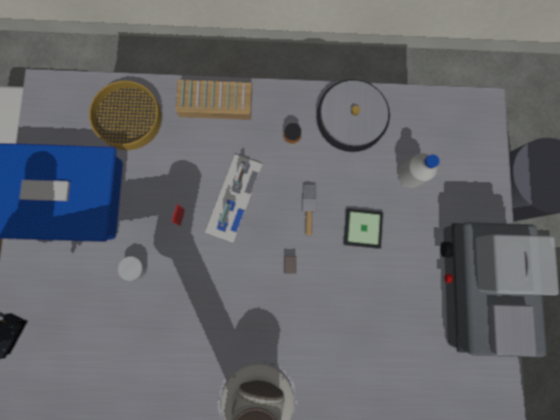

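The scene shows the dock at about (300,262), with the blue slot at (324,250) and the grey slot at (280,262). The pad is at (252,149), and a red look-alike lies at (360,290). In the top view the blue slot is at about (228,212), the grey at (241,176) and the pad at (364,228). I'll enlarge the dock.

```bash
python3 - <<'E'
import cv2,numpy as np
a=cv2.imread("pics/scene0.png")[225:295,240:360];b=cv2.imread("pics/top0.png")[145:250,195:275]
a=cv2.resize(a,None,fx=6.6,fy=6.6,interpolation=cv2.INTER_CUBIC);cv2.imwrite("pics/sc.png",a)
b=cv2.resize(b,None,fx=5.6,fy=5.6,interpolation=cv2.INTER_CUBIC);cv2.imwrite("pics/tc.png",b)
E
```

```text
(no output)
```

View pics/sc.png

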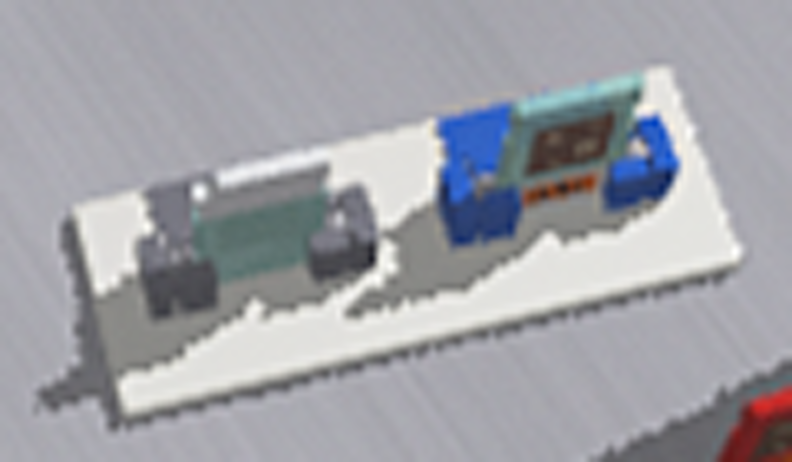

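View pics/tc.png

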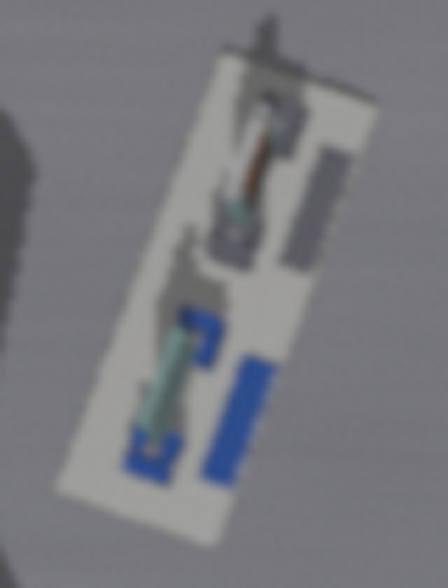

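Two slides stand in the dock. The blue slot's one, at scene (326,245), has clear glass at the top and the rock section and orange label low on the face towards the scene camera, so it is slide_b (frosted end down). The grey slot's one, at (280,262), has a frosted top and its label on the far face, so it is slide_a. The red plate at (360,290) is the look-alike and I'll leave it alone. Next I measure the dock and pad.

```bash
cat > h.py <<'E'
import numpy as np
from workcell import r
def ray(n,uv,z):
    p=r.camera_params(n);V=p["view"];R=V[:3,:3];t=V[:3,3];C=-R.T@t
    d=np.linalg.inv(p["K"])@[uv[0],uv[1],1];d=R.T@(d*[1,-1,-1])
    return C+d*(z-C[2])/d[2]
def pix(n,X):
    p=r.camera_params(n);c=p["view"]@[*X,1];q=p["K"]@(c[:3]*[1,-1,-1]);return q[:2]/q[2]
E
python3 - <<'E'
from h import *
import numpy as np
np.set_printoptions(precision=4,suppress=True)
T=[ray("top",(195+u/5.6,145+v/5.6),.01) for u,v in((225,50),(378,105),(215,545),(58,490))]
S=[ray("scene",(240+u/6.6,225+v/6.6),.01) for u,v in((75,212),(122,412),(742,255),(665,68))]
for P in(T,S):
    print(np.array(P));print("c",np.mean(P,0))
# slide top: scene top edge ends, z=.10 ; top view
print("slidetop",[ray("scene",(240+u/6.6,225+v/6.6),.1) for u,v in((515,105),(643,82))],[ray("top",(195+u/5.6,145+v/5.6),.1) for u,v in((180,325),(150,428))])
print("pad",ray("top",(364,228),.015),ray("scene",(252,149),.015))
E
```

```text
[[0.6968 0.0901 0.01  ]
 [0.6696 0.0074 0.01  ]
 [0.4328 0.0834 0.01  ]
 [0.4587 0.1656 0.01  ]]
c [0.5645 0.0866 0.01  ]
[[0.6718 0.0159 0.01  ]
 [0.6985 0.0958 0.01  ]
 [0.4617 0.1704 0.01  ]
 [0.4372 0.0891 0.01  ]]
c [0.5673 0.0928 0.01  ]
slidetop [array([0.5322, 0.1019, 0.1   ]), array([0.4872, 0.1193, 0.1   ])] [array([0.5331, 0.0977, 0.1   ]), array([0.4826, 0.1096, 0.1   ])]
pad [ 0.4859 -0.296   0.015 ] [ 0.4885 -0.2901  0.015 ]
```

>>> apply_moves --targets '[[[0.76,0.59,0,0,0,0,87],[0.76,0.59,0,0,0,0,87],[0.76,0.59,0,0,0,0,87],[0.76,0.59,0,0,0,0,87],[0.76,0.59,0,0,0,0,87],[0.76,0.59,0,0,0,0,87],[0.76,0.59,0,0,0,0,87]]]'

```text
time: 0.68
tool_pos: [0.374, 0.3403, 0.4045]
tcp_rot: [0.0, 0.981, -0.196, -0.0]
wrist_force: [0.9, 0.5, -0.4]
gripper_width: 0.087
gripper_force: 0.0
```

```bash
cat > log.py <<'E'
from workcell import r
import json
o=r.get_obs()
open("log.jsonl","a").write(json.dumps([list(map(float,o[k])) for k in("joint_pos","tool_pos","tcp_rot")])+"\n")
print(o["time"],*[[round(float(x),4) for x in o[k]] for k in("joint_pos","tool_pos","tcp_rot","wrist_force")],o["gripper_width"],o["gripper_force"])
E
python3 log.py
```

```text
0.6833 [1.0598, 0.1814, -0.279, -0.0002, -1.1109, 0.1156] [0.374, 0.3403, 0.4045] [0.0003, 0.9805, -0.1964, -0.0002] [0.9181, 0.5462, -0.3637] 0.08700549058548693 0.0
```

>>> apply_moves --targets '[[[0.76,0.59,0,0,0,0,87],[0.76,0.59,0,0,0,0,87],[0.76,0.59,0,0,0,0,87],[0.76,0.59,0,0,0,0,87],[0.76,0.59,0,0,0,0,87],[0.76,0.59,0,0,0,0,87],[0.76,0.59,0,0,0,0,87]]]'

```text
time: 1.27
tool_pos: [0.5066, 0.1059, 0.4045]
tcp_rot: [0.0, 0.98, -0.197, -0.0]
wrist_force: [0.5, 0.9, 0.2]
gripper_width: 0.087
gripper_force: 0.0
```

```bash
python3 log.py
```

```text
1.2667 [0.5198, 0.2021, -0.2524, -0.0003, -1.1168, 0.6554] [0.5066, 0.1059, 0.4045] [0.0001, 0.9805, -0.1965, -0.0002] [0.5182, 0.9318, 0.2214] 0.0870377210327122 0.0
```

```bash
cat > kin.py <<'E'
import numpy as np,json
from scipy.spatial.transform import Rotation as R
from scipy.optimize import least_squares
def fk(q,p):
    h,L1,L2,off,d,a3=p
    e=lambda ax,a:R.from_rotvec(np.array(ax)*a)
    r1=e([0,0,1],q[0]);r2=r1*e([0,1,0],q[1]);r3=r2*e([0,-1,0],q[2])
    r4=r3*e([-1,0,0],q[3]);r5=r4*e([0,-1,0],q[4]);r6=r5*e([-1,0,0],q[5])
    P=np.array([0,0,h])+r2.apply([0,0,L1])+r3.apply([L2,0,a3])+r4.apply([0,off,0])+r5.apply([d,0,0])
    return P,r6
def data():
    D=[json.loads(l) for l in open("log.jsonl")]
    D.append([[1.4336,.38544,.00677,-.00043,-1.19398,-.25858],[.24086,.57652,.40379],[.00094,.98047,-.19667,-.00014]])
    return D
# fk frame -> tool frame constant
def T0(p,D): return [fk(d[0],p)[1].inv()*R.from_quat(np.roll(d[2],-1)) for d in D]
def fit(D):
    f=lambda p:np.concatenate([np.r_[[ (fk(d[0],p)[0]-d[1])*1000 for d in D]].ravel(),(p-[.245,.46,.46,-.16,.16,0])*.05])
    return least_squares(f,[.3,.46,.46,-.16,.16,0])
E
python3 - <<'E'
from kin import *
D=data();s=fit(D);print(s.x.round(4),s.fun.round(2))
for t in T0(s.x,D):print(t.as_matrix().round(3))
E
```

```text
[ 1.680e-01  5.650e-01  4.217e-01 -1.598e-01  1.319e-01  1.000e-04] [-0.   -0.    0.    0.    0.   -0.    0.   -0.    0.   -0.    0.01 -0.
  0.   -0.    0.  ]
[[ 0.  0.  1.]
 [-1. -0.  0.]
 [ 0. -1.  0.]]
[[ 0.  0.  1.]
 [-1.  0.  0.]
 [-0. -1.  0.]]
[[-0. -0.  1.]
 [-1. -0. -0.]
 [ 0. -1. -0.]]
```

>>> apply_moves --targets '[[[0,0,0,1,0,0,87],[0,0,0,1,0,0,87],[0,0,0,1,0,0,87],[0,0,0,1,0,0,87],[0,0,0,0,1,0,87],[0,0,0,0,1,0,87],[0,0,0,0,1,0,87],[0,0,0,0,1,0,87]]]'

```text
time: 1.93
tool_pos: [0.5063, 0.108, 0.4051]
tcp_rot: [-0.135, 0.944, -0.22, 0.203]
wrist_force: [0.7, -2.3, 0.2]
gripper_width: 0.087
gripper_force: 0.0
```

```bash
python3 log.py; python3 - <<'E'
from kin import *
D=data();s=fit(D);print(s.x.round(4),s.fun.round(2))
for t in T0(s.x,D):print(t.as_matrix().round(3))
E
```

```text
1.9333 [0.5409, 0.1127, -0.4668, 0.1779, -0.5128, 0.4374] [0.5063, 0.108, 0.4051] [-0.1347, 0.9444, -0.2205, 0.2031] [0.6826, -2.2666, 0.1939] 0.08698591210967033 0.0
[ 1.604e-01  5.650e-01  4.217e-01 -1.598e-01  1.242e-01  1.000e-04] [-0.   -0.    0.   -0.   -0.   -0.   -0.    0.   -0.    0.    0.    0.
 -0.    0.01 -0.    0.   -0.    0.  ]
[[ 0.  0.  1.]
 [-1. -0.  0.]
 [ 0. -1.  0.]]
[[ 0.  0.  1.]
 [-1.  0.  0.]
 [-0. -1.  0.]]
[[ 0.  0.  1.]
 [-1.  0.  0.]
 [-0. -1.  0.]]
[[-0. -0.  1.]
 [-1. -0. -0.]
 [ 0. -1. -0.]]
```

>>> apply_moves --targets '[[[0,0,0,0,-1,0,87],[0,0,0,0,-1,0,87],[0,0,0,0,-1,0,87],[0,0,0,0,-1,0,87],[0,0,0,-1,0,0,87],[0,0,0,-1,0,0,87],[0,0,0,-1,0,0,87],[0,0,0,-1,0,0,87]]]'

```text
time: 2.6
tool_pos: [0.5061, 0.1076, 0.4045]
tcp_rot: [0.002, 0.98, -0.197, -0.001]
wrist_force: [-0.5, -0.1, -1.0]
gripper_width: 0.087
gripper_force: 0.0
```

```bash
python3 log.py
```

```text
2.6 [0.5241, 0.2024, -0.2533, 0.003, -1.119, 0.6492] [0.5061, 0.1076, 0.4045] [0.0023, 0.9804, -0.1968, -0.0006] [-0.4819, -0.1365, -1.0] 0.08699071308720031 0.0
```

```bash
cat >> kin.py <<'E'
P=fit(data()).x
C=T0(P,data()[:1])[0]
LO=np.array([-3.14,-1.21,-1.07,-3.16,-2.99,-3.1]);HI=np.array([3.14,2.06,1.41,2.05,-.16,3.1])
def pose(q):
    p,r_=fk(q,P);return p,r_*C
def ik(p,Rt,q0,reg=0):
    def f(q):
        a,b=pose(q);return np.r_[(a-p)*5,(b.inv()*Rt).as_rotvec(),reg*(q-q0)]
    s=least_squares(f,np.clip(q0,LO+1e-3,HI-1e-3),bounds=(LO,HI));return s.x,np.abs(s.fun).max()
pad=np.array([.487,-.293])
dy=np.array([-.951,.309,0]);dx=np.array([.309,.951,0])
def down(s):
    y=s*dy;z=np.array([0,0,-1.]);return R.from_matrix(np.c_[np.cross(y,z),y,z])
def final(s,phi,zl):
    z=np.array([np.cos(phi),np.sin(phi),0]);x=np.array([0,0,-s*1.]);y=np.cross(z,x)
    return np.r_[pad,zl-.0035]-.2*z,R.from_matrix(np.c_[x,y,z])
E
cat > plan.py <<'E'
from kin import *
print(P.round(4))
rng=np.random.default_rng(0)
q0=np.array([.5241,.2024,-.2533,.003,-1.119,.6492])
for s in(1,-1):
    qa,e=ik(np.array([.509,.1085,.40]),down(s),q0+[0,0,0,0,0,-1.4 if s>0 else 1.6]);print("start",s,qa.round(2),e)
    for deg in range(-180,180,30):
        p,Rt=final(s,np.radians(deg),.18);sol=[]
        for k in range(12):
            q,e=ik(p,Rt,rng.uniform(LO,HI))
            if e<1e-4 and not any(np.abs(q-o).max()<.05 for o in sol):sol.append(q)
        sol.sort(key=lambda q:np.abs(q-qa).max())
        for q in sol[:3]:print(deg,q.round(2),"margin",np.minimum(q-LO,HI-q).min().round(2),"dq",np.abs(q-qa).max().round(2))
E
timeout 500 python3 plan.py
```

```text
[ 1.604e-01  5.650e-01  4.217e-01 -1.598e-01  1.242e-01  1.000e-04]
start 1 [ 0.52  0.21 -0.25 -0.   -1.11 -0.84] 6.594413903826535e-11
-180 [-0.17  1.09  0.39  0.25 -2.42  1.76] margin 0.57 dq 2.6
-150 [ 0.    0.96 -0.04  0.6  -2.06  1.88] margin 0.93 dq 2.72
-120 [ 0.13  0.81 -0.5   0.94 -1.73  1.78] margin 0.57 dq 2.62
-90 [ 0.1   0.66 -0.95  1.48 -1.57  1.52] margin 0.12 dq 2.36
-30 [-1.13  0.77 -1.03 -2.52 -1.76  1.7 ] margin 0.04 dq 2.54
0 [-1.22  0.61 -0.6  -1.9  -1.45  1.23] margin 0.47 dq 2.06
30 [-1.13  0.67 -0.2  -1.51 -1.62  0.88] margin 0.87 dq 1.71
60 [-0.99  0.81  0.17 -1.28 -1.94  0.69] margin 1.05 dq 1.53
90 [-0.82  0.96  0.52 -1.15 -2.3   0.6 ] margin 0.69 dq 1.43
120 [-0.62  1.08  0.78 -1.   -2.63  0.64] margin 0.36 dq 1.52
150 [-0.37  1.14  0.75 -0.39 -2.72  1.22] margin 0.27 dq 2.05
start -1 [ 0.52  0.21 -0.25  0.   -1.11  2.31] 6.635877862062015e-10
-180 [-0.17  1.09  0.39  0.25 -2.42 -1.38] margin 0.57 dq 3.68
-150 [ 0.    0.96 -0.04  0.6  -2.06 -1.26] margin 0.93 dq 3.57
-120 [ 0.13  0.81 -0.5   0.94 -1.73 -1.36] margin 0.57 dq 3.67
-90 [ 0.1   0.66 -0.95  1.48 -1.57 -1.62] margin 0.12 dq 3.92
-30 [-1.13  0.77 -1.03 -2.52 -1.76 -1.44] margin 0.04 dq 3.74
0 [-1.22  0.61 -0.6  -1.9  -1.45 -1.91] margin 0.47 dq 4.22
30 [-1.13  0.67 -0.2  -1.51 -1.62 -2.26] margin 0.84 dq 4.57
60 [-0.99  0.81  0.17 -1.28 -1.94 -2.45] margin 0.65 dq 4.76
90 [-0.82  0.96  0.52 -1.15 -2.3  -2.55] margin 0.55 dq 4.85
120 [-0.62  1.08  0.78 -1.   -2.63 -2.5 ] margin 0.36 dq 4.81
150 [-0.37  1.14  0.75 -0.39 -2.72 -1.93] margin 0.27 dq 4.23
```

```bash
cat > sim.py <<'E'
from kin import *
def run(p,Rt,q,segs,verbose=True):
    for n,row in segs:
        vm=0;mz=9;mg=9
        for _ in range(n):
            p=p+Rt.apply(np.array(row[:3])*.04);Rt=Rt*R.from_rotvec(np.radians(5)*np.array(row[3:6]))
            q2,e=ik(p,Rt,q,1e-5);vm=np.maximum(vm,np.abs(q2-q)*12);q=q2
            mg=min(mg,np.minimum(q-LO,HI-q).min())
        r5p=p-Rt.apply([0,0,P[4]])
        print(n,row,"q",q.round(2),"p",p.round(3),"wr",r5p.round(3),"v",vm.round(2),"mg",round(mg,2),"e",round(e,5))
    return p,Rt,q
if __name__=="__main__":
    q0=np.array([.52,.21,-.25,0,-1.11,-.84]);p=np.array([.509,.1085,.42]);Rt=down(1)
    q,e=ik(p,Rt,q0)
    p,Rt,q=run(p,Rt,q,[(13,[.866,.167,0,0,0,0]),(18,[0,0,0,0,0,.8]),(6,[0,0,0,0,-1,0]),(6,[0,0,0,0,-1,0]),(6,[0,0,0,0,-1,0]),(6,[.5,0,0,0,0,0]),(6,[.5,0,0,0,0,0])])
    fp,fr=final(1,0,.18);print(p-fp,(Rt.inv()*fr).as_rotvec())
E
python3 sim.py
```

```text
13 [0.866, 0.167, 0, 0, 0, 0] q [-0.4  -0.01 -0.45  0.   -1.13  0.08] p [ 0.287 -0.293  0.42 ] wr [ 0.287 -0.293  0.544] v [1.12 0.47 0.59 0.   0.12 1.12] mg 0.59 e 0.0
18 [0, 0, 0, 0, 0, 0.8] q [-0.4  -0.01 -0.45 -0.   -1.13 -1.18] p [ 0.287 -0.293  0.42 ] wr [ 0.287 -0.293  0.544] v [0.   0.   0.   0.   0.   0.84] mg 0.62 e 0.0
6 [0, 0, 0, 0, -1, 0] q [-0.5  -0.07 -0.42 -0.35 -0.78 -0.88] p [ 0.287 -0.293  0.42 ] wr [ 0.225 -0.293  0.528] v [0.3  0.17 0.13 0.97 0.79 0.89] mg 0.62 e 0.0
6 [0, 0, 0, 0, -1, 0] q [-0.8  -0.07 -0.32 -1.08 -0.78 -0.17] p [ 0.287 -0.293  0.42 ] wr [ 0.18  -0.293  0.482] v [0.81 0.07 0.25 1.65 0.45 1.61] mg 0.55 e 0.0
6 [0, 0, 0, 0, -1, 0] q [-1.14  0.01 -0.38 -1.74 -1.18  0.42] p [ 0.287 -0.293  0.42 ] wr [ 0.163 -0.293  0.42 ] v [0.82 0.2  0.25 1.59 0.93 1.51] mg 0.67 e 0.0
6 [0.5, 0, 0, 0, 0, 0] q [-1.19  0.26 -0.53 -1.84 -1.31  0.82] p [ 0.287 -0.293  0.3  ] wr [ 0.163 -0.293  0.3  ] v [0.11 0.59 0.34 0.24 0.27 0.82] mg 0.54 e 0.0
6 [0.5, 0, 0, 0, 0, 0] q [-1.22  0.6  -0.6  -1.9  -1.44  1.22] p [ 0.287 -0.293  0.18 ] wr [ 0.163 -0.293  0.18 ] v [0.07 0.72 0.21 0.15 0.28 0.82] mg 0.47 e 0.0
[2.53196553e-04 5.55540789e-05 3.50000000e-03] [-1.30196145e-06  1.11022302e-16  1.05879118e-22]
```

>>> apply_moves --targets '[[[0,0,0,0,0,1,87],[0,0,0,0,0,1,87],[0,0,0,0,0,1,87],[0,0,0,0,0,1,87],[0,0,0,0,0,1,87],[0,0,0,0,0,1,87],[0,0,0,0,0,1,87],[0,0,0,0,0,1,87],[0,0,0,0,0,1,87],[0,0,0,0,0,1,87],[0,0,0,0,0,1,87],[0,0,0,0,0,1,87],[0,0,0,0,0,1,87],[0,0,0,0,0,1,87],[0,0,0,0,0,1,87],[0,0,0,0,0,1,87],[0,0,0,0,0,1,87],[0,0,0,0,0,0,87]]]'

```text
time: 4.1
tool_pos: [0.5061, 0.1077, 0.4043]
tcp_rot: [-0.001, -0.589, 0.808, 0.0]
wrist_force: [0.1, -0.6, 0.3]
gripper_width: 0.0865
gripper_force: 0.0
```

>>> apply_moves --targets '[[[0,0,0.5,0,0,0,87],[0,0,0.5,0,0,0,87],[0,0,0.5,0,0,0,87],[0,0,0.5,0,0,0,87],[0,0,0.5,0,0,0,87],[0,0,0,0,0,0,87]]]'

```text
time: 4.6
tool_pos: [0.5048, 0.1071, 0.3008]
tcp_rot: [-0.004, -0.59, 0.807, 0.001]
wrist_force: [-1.1, -1.0, -0.7]
gripper_width: 0.087
gripper_force: 0.0
```

```bash
python3 log.py; python3 - <<'E'
from h import *
import cv2
from scipy.spatial.transform import Rotation as R
o=r.get_obs();Rt=R.from_quat(np.roll(o["tcp_rot"],-1));print(Rt.as_matrix().round(3))
a=r.capture("scene");b=r.capture("top")
a=cv2.resize(a[170:300,230:400],None,fx=4,fy=4,interpolation=cv2.INTER_CUBIC);b=cv2.resize(b[130:260,180:290],None,fx=4,fy=4,interpolation=cv2.INTER_CUBIC)
b=b[:,:440];im=np.zeros((520,680,3),np.uint8);im=a[:520]
cv2.imwrite("pics/s1.png",im);cv2.imwrite("pics/t1.png",b)
E
```

```text
4.6 [0.5235, 0.3078, -0.3985, -0.0017, -0.8734, -0.8299] [0.5048, 0.1071, 0.3008] [-0.0044, -0.5905, 0.8071, 0.0011] [-1.0642, -0.982, -0.7356] 0.08703334157803491 0.0
[[-0.303 -0.953 -0.008]
 [-0.953  0.303 -0.003]
 [ 0.006  0.007 -1.   ]]
```

View pics/s1.png

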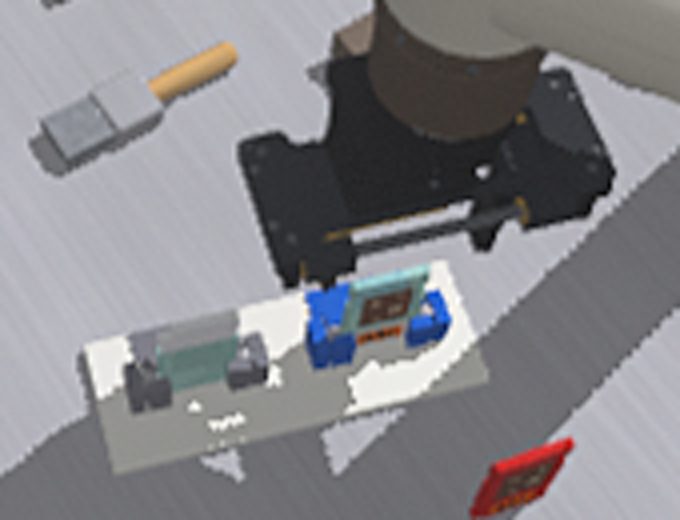

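The blue-slot slide is at crop (385,300), clearly slide_b with its section and label on the near face. The gripper stands squarely above it. I'll shift a few millimetres and descend.

>>> apply_moves --targets '[[[-0.08,-0.12,0,0,0,0,87],[0,0,0.3,0,0,0,87],[0,0,0.3,0,0,0,87],[0,0,0.3,0,0,0,87],[0,0,0.3,0,0,0,87],[0,0,0.3,0,0,0,87],[0,0,0.3,0,0,0,87],[0,0,0,0,0,0,87],[0,0,0,0,0,0,87]]]'

```text
time: 5.45
tool_pos: [0.5125, 0.1096, 0.2336]
tcp_rot: [0.001, -0.59, 0.807, -0.0]
wrist_force: [0.5, 0.4, 0.5]
gripper_width: 0.0872
gripper_force: 0.0
```

```bash
python3 log.py; python3 - <<'E'
from h import *
import cv2
o=r.get_obs()
from scipy.spatial.transform import Rotation as R
Rt=R.from_quat(np.roll(o["tcp_rot"],-1));g=o["tool_pos"]+Rt.apply([0,0,.164]);print(g)
a=r.capture("scene")
cv2.imwrite("pics/s2.png",cv2.resize(a[200:290,250:370],None,fx=6,fy=6,interpolation=cv2.INTER_CUBIC))
E
```

```text
5.45 [0.5207, 0.41, -0.4545, 0.0005, -0.705, -0.8288] [0.5125, 0.1096, 0.2336] [0.0006, -0.5904, 0.8071, -0.0002] [0.5295, 0.3612, 0.4639] 0.08716875730419255 0.0
[0.51274112 0.10970584 0.0695892 ]
```

View pics/s2.png

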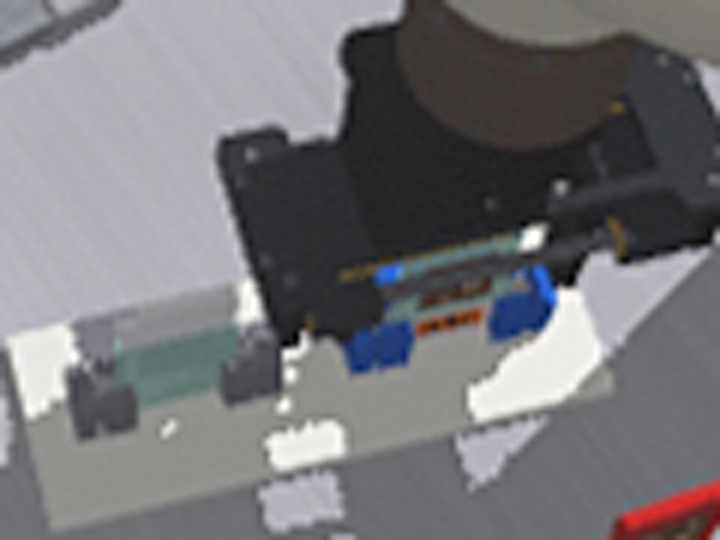

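>>> apply_moves --targets '[[[0.08,0.08,0.2,0,0,0,87],[0,0,0,0,0,0,87],[0,0,0,0,0,0,80],[0,0,0,0,0,0,70],[0,0,0,0,0,0,62],[0,0,0,0,0,0,56],[0,0,0,0,0,0,50],[0,0,0,0,0,0,45],[0,0,0,0,0,0,40],[0,0,0,0,0,0,40],[0,0,0,0,0,0,40]]]' --squeeze 30

```text
time: 6.42
tool_pos: [0.508, 0.1073, 0.2249]
tcp_rot: [0.0, -0.59, 0.807, -0.0]
wrist_force: [1.0, -0.2, -0.3]
gripper_width: 0.0494
gripper_force: 30.0
```

```bash
python3 log.py
```

```text
6.4167 [0.521, 0.4169, -0.4741, 0.0003, -0.6791, -0.8297] [0.508, 0.1073, 0.2249] [0.0003, -0.5901, 0.8073, -0.0001] [1.046, -0.2365, -0.3068] 0.04936376794908513 30.000020661391318
```

The grip closed at 49.4 mm with 30 N and almost no side force. Pulling up slowly.

>>> apply_moves --targets '[[[0,0,-0.06,0,0,0,40],[0,0,-0.06,0,0,0,40],[0,0,-0.06,0,0,0,40],[0,0,-0.06,0,0,0,40],[0,0,-0.06,0,0,0,40],[0,0,-0.06,0,0,0,40],[0,0,-0.1,0,0,0,40],[0,0,-0.2,0,0,0,40],[0,0,-0.3,0,0,0,40],[0,0,-0.4,0,0,0,40],[0,0,-0.4,0,0,0,40],[0,0,-0.4,0,0,0,40],[0,0,-0.4,0,0,0,40],[0,0,-0.4,0,0,0,40],[0,0,-0.4,0,0,0,40],[0,0,-0.4,0,0,0,40],[0,0,-0.4,0,0,0,40],[0,0,-0.4,0,0,0,40],[0,0,-0.4,0,0,0,40],[0,0,0,0,0,0,40]]]'

```text
time: 8.08
tool_pos: [0.5079, 0.1072, 0.4274]
tcp_rot: [0.003, -0.59, 0.807, -0.001]
wrist_force: [0.9, -0.3, 0.3]
gripper_width: 0.0494
gripper_force: 30.0
```

```bash
python3 log.py; python3 - <<'E'
from h import *
import cv2
a=r.capture("scene")
cv2.imwrite("pics/s3.png",cv2.resize(a[130:290,230:430],None,fx=3.7,fy=3.7,interpolation=cv2.INTER_CUBIC))
E
```

```text
8.0833 [0.5213, 0.1859, -0.2143, 0.0012, -1.1636, -0.8297] [0.5079, 0.1072, 0.4274] [0.0034, -0.5903, 0.8072, -0.0009] [0.8732, -0.2722, 0.3342] 0.04943638953758334 29.999938099645078
```

View pics/s3.png

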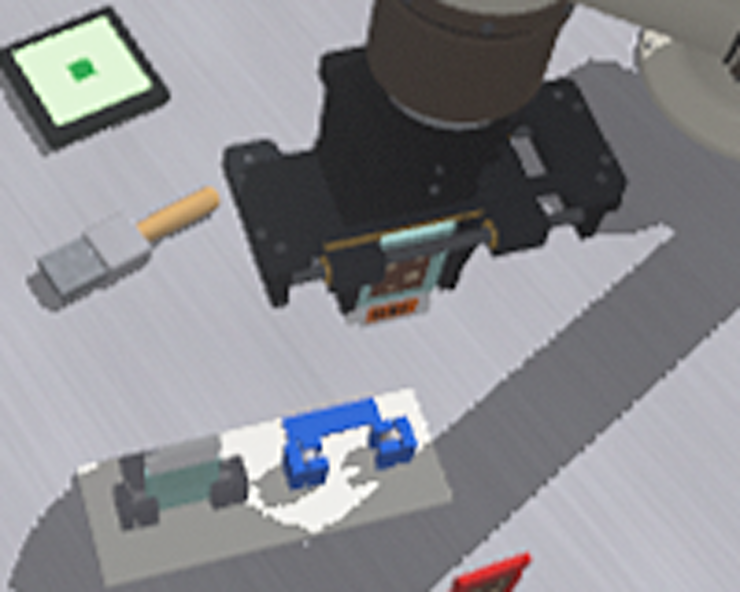

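slide_b is out and held. Its frosted end with the orange label, at (392,310) in the crop, points down on the camera side, and the grey-slot slide is still standing. Now to the pad.

>>> apply_moves --targets '[[[0.4,0.08,0,0,0,0,40],[0.8,0.15,0,0,0,0,40],[0.8,0.15,0,0,0,0,40],[0.8,0.16,0,0,0,0,40],[0.8,0.16,0,0,0,0,40],[0.8,0.16,0,0,0,0,40],[0.8,0.16,0,0,0,0,40],[0.8,0.16,0,0,0,0,40],[0.8,0.15,0,0,0,0,40],[0.8,0.15,0,0,0,0,40],[0.8,0.15,0,0,0,0,40],[0.8,0.15,0,0,0,0,40],[0.8,0.15,0,0,0,0,40],[0.8,0.15,0,0,0,0,40],[0.4,0.15,0,0,0,0,40],[0,0,0,0,0,0,40]]]'

```text
time: 9.47
tool_pos: [0.2841, -0.294, 0.4216]
tcp_rot: [-0.001, -0.588, 0.809, 0.002]
wrist_force: [-0.1, -0.2, -0.3]
gripper_width: 0.0494
gripper_force: 30.0
```

>>> apply_moves --targets '[[[0,0,0,0,0,0.8,40],[0,0,0,0,0,0.8,40],[0,0,0,0,0,0.8,40],[0,0,0,0,0,0.8,40],[0,0,0,0,0,0.8,40],[0,0,0,0,0,0.8,40],[0,0,0,0,0,0.8,40],[0,0,0,0,0,0.8,40],[0,0,0,0,0,0.8,40],[0,0,0,0,0,0.8,40],[0,0,0,0,0,0.8,40],[0,0,0,0,0,0.8,40],[0,0,0,0,0,0.8,40],[0,0,0,0,0,0.8,40],[0,0,0,0,0,0.8,40],[0,0,0,0,0,0.8,40],[0,0,0,0,0,0.8,40],[0,0,0,0,0,0.8,40],[0,0,0,0,0,0,40]]]'

```text
time: 11.05
tool_pos: [0.2862, -0.2918, 0.4221]
tcp_rot: [-0.001, -0.002, 1.0, 0.001]
wrist_force: [-0.8, -0.1, -0.6]
gripper_width: 0.0495
gripper_force: 30.0
```

>>> apply_moves --targets '[[[0,0,0,0,-0.9,0,40],[0,0,0,0,-0.9,0,40],[0,0,0,0,-0.9,0,40],[0,0,0,0,-0.9,0,40],[0,0,0,0,-0.9,0,40],[0,0,0,0,-0.9,0,40],[0,0,0,0,-0.9,0,40],[0,0,0,0,-0.9,0,40],[0,0,0,0,-0.9,0,40],[0,0,0,0,-0.9,0,40],[0,0,0,0,-0.9,0,40],[0,0,0,0,-0.9,0,40],[0,0,0,0,-0.9,0,40],[0,0,0,0,-0.9,0,40],[0,0,0,0,-0.9,0,40],[0,0,0,0,-0.9,0,40],[0,0,0,0,-0.9,0,40],[0,0,0,0,-0.9,0,40],[0,0,0,0,-0.9,0,40],[0,0,0,0,-0.9,0,40]]]'

```text
time: 12.72
tool_pos: [0.2863, -0.2921, 0.4227]
tcp_rot: [0.708, -0.002, 0.706, 0.001]
wrist_force: [0.2, 0.9, -0.4]
gripper_width: 0.0496
gripper_force: 30.0
```

```bash
python3 log.py; python3 - <<'E'
from kin import *
from workcell import r
o=r.get_obs();print(R.from_quat(np.roll(o["tcp_rot"],-1)).as_matrix().round(3))
E
```

```text
12.7167 [-1.145, 0.0011, -0.3801, -1.7386, -1.1831, 0.4164] [0.2863, -0.2921, 0.4227] [0.7081, -0.0023, 0.7061, 0.0012] [0.1656, 0.8742, -0.4114] 0.04960708097093988 30.001316196285188
[[ 0.003 -0.005  1.   ]
 [-0.002  1.     0.005]
 [-1.    -0.002  0.003]]
```

>>> apply_moves --targets '[[[0.3,0,0,0,0,0,40],[0.5,0,0,0,0,0,40],[0.5,0,0,0,0,0,40],[0.5,0,0,0,0,0,40],[0.5,0,0,0,0,0,40],[0.5,0,0,0,0,0,40],[0.5,0,0,0,0,0,40],[0.5,0,0,0,0,0,40],[0.5,0,0,0,0,0,40],[0.5,0,0,0,0,0,40],[0.5,0,0,0,0,0,40],[0.5,0,0,0,0,0,40],[0.5,0,0,0,0,0,40],[0.2,0,0,0,0,0,40],[0,0,0,0,0,0,40],[0,0,0,0,0,0,40],[0,0,0,0,0,0,40]]]'

```text
time: 14.13
tool_pos: [0.2868, -0.2925, 0.164]
tcp_rot: [0.707, -0.003, 0.707, 0.001]
wrist_force: [0.7, 0.2, 0.4]
gripper_width: 0.05
gripper_force: 30.0
```

```bash
python3 log.py; python3 - <<'E'
from h import *
import cv2
print([pix(n,(.4865,-.2925,.17)).round(1) for n in("scene","top")],pix("top",(.4865,-.2925,.015)))
a=r.capture("scene")[90:190,190:330];b=r.capture("top")[170:290,300:420]
f=lambda a,s:cv2.resize(a,None,fx=s,fy=s,interpolation=cv2.INTER_CUBIC)
a=f(a,3);b=f(b,3);h=max(len(a),len(b));p=lambda a:np.pad(a,((0,h-len(a)),(0,0),(0,0)))
cv2.imwrite("pics/f.png",np.hstack([p(a),p(b)]))
E
```

```text
14.1333 [-1.2192, 0.6452, -0.6001, -1.8999, -1.4629, 1.2654] [0.2868, -0.2925, 0.164] [0.7074, -0.0028, 0.7068, 0.0014] [0.6526, 0.1942, 0.4295] 0.05003338017851735 30.000088778324425
[array([249.4, 110.8]), array([377.5, 221.9])] [362.8158498  227.76275225]
```

View pics/f.png

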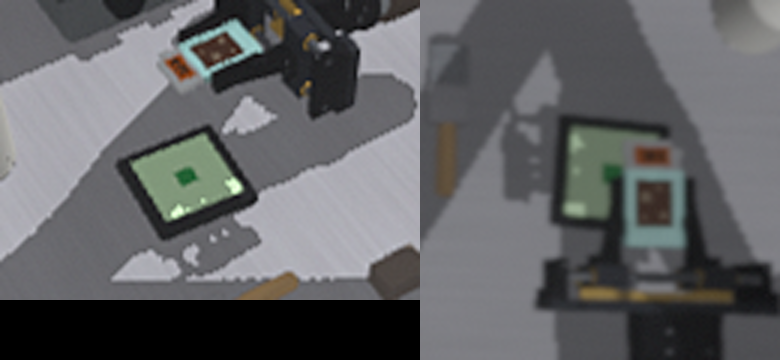

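The label is up and level. It appears at scene (250,112) and top (378,222), within about 2 px of where a label centred over the pad should project, roughly 150 mm above it. The notch is at the frosted end. Handing in.

```bash
python3 -c "
from workcell import r
print(abs(r.get_obs()['qvel']).max());print(r.hand_in())"
```

```text
0.0018362276619574773
the job is handed in; nothing more can be done
None
```

I pulled slide_b from the blue slot and handed the job in with it held still and level, label up, over the middle of the pad and about 150 mm above it; slide_a was left standing in the grey slot. The hand-in returned no verdict.

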